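# Put the multitool away under the sliding lid

## Robot

A 6-joint arm with a two-finger parallel gripper is mounted at the origin on the work surface. World frame = base frame: x ahead of the robot, y to its left, z up, the work surface at z = 0. Lengths are in m, angles in rad, forces in N, time in s.
With the tool pointing down it reaches from about 0.3 to 0.75 m from the base axis. Payload 8.5 kg.
Tool frame: the origin (TCP) lies at the very end of the fingers, on their centre line; the grasp point (between the pads) lies 19 mm behind it; z points along the fingers, y is the line along which they close (so a half turn about z gives the same grasp; the last joint's range is limited). The gripper opens to 88 mm and grips with 3 to 60 N. Pads are 18 mm wide; open, the fingers measure 123 mm over their backs; the gripper's body (75 mm by 187 mm) begins 45 mm behind the grasp point.
Start: joints at [-1.536, 0.381, 1.297, -0, 1.464, -0.215], TCP at [0.136, -0.533, 0.239] pointing down, gripper open.
Joint ranges: [-3.11, 3.11], [-0.89, 2.33], [0.22, 2.48], [-1.42, 4.56], [0.17, 2.85], [-2.88, 2.88]. Speed limits (rad/s): [2.39, 2.39, 3.14, 3.14, 3.14, 3.14].

## Interface

Orientations are given as a unit quaternion [w, x, y, z].
In Python, from cell import monitor, optics, sign_off, finder gives the robot as it stands.
- The arm moves only by the shell command python3 -m inch 'ROWS'. ROWS is JSON, a list of rows, each an object with "fingers": the opening, from -1 (shut) to 1 (fully open), so that 0 is half open; "xyz": the shift along the tool's x, y, z in units of 25 cm (1.0 is 25 cm), a list of three; "yaw": the turn about the tool's z in units of 120 degrees (1.0 is 120 degrees). A call has 1 to 5 rows; each row is the pose to reach, as a shift and turn from the pose commanded when the call began, along the tool's axes at that moment; what a row does not reach only later rows make up. A row lasts 1/10 s, in which the tool goes at most 50 mm and 8.59 degrees, less where a joint would pass 70% of its speed; a pose out of reach is approached as far as the arm can. A call with a number of a shift or a turn outside -1 to 1 is refused whole. A call with a gripper value outside its range is refused whole. The fingers move at their own pace and stop on an object; the grip force is fixed at half the most. Time passes only in rows, so rows that repeat a pose let the fingers close. It gives the time, the measured TCP pose, the force, the opening and the grip force at its end, in the units of the state.
- monitor.sense(): the state, without advancing time (a new reading comes with each control period).
- optics.grab_frame(name): name is "scene" or "top"; returns the picture (384x512x3 uint8, red, green, blue); there is no depth.
- optics.calibration(name): a dict with "K" (3x3 intrinsics, pixels), "T" (4x4, takes a point from camera to world coordinates). Camera axes: x right, y down, z forward; pixel columns grow to the right and rows downward; lengths in m; the calibration is good to about 2 mm. A picture is of the moment at which its call begins. calibration takes no time and is no camera call.
- sign_off(): hands the job in; it is judged then, once.
Trained networks look in the newest picture that a camera, given by its name, has taken for a name from the list of things; names that differ only in an ending like _2 or _b are one class to them, and where a whole thing is asked for, a point or a joint stands for the part that bears it (a point fixed in the world has none). Each returns a list of dicts, best first, with "score" (0 to 1); they miss things now and then, are a little off and sometimes report something else, mostly with a low value. They report only what shows in the picture. A call takes as long as a camera call. They do not tell look-alikes from the thing itself.
- finder.look_for(target, camera): "xy" ([column, row] in pixels, amid what is visible of it).
- finder.spot_point(target, camera): "xy" ([column, row] in pixels: a listed point, or the origin of a listed thing).
The state is a dict: "clock": time; "q": joint angles; "joint_velocities": joint speeds; "joint_efforts": joint torques, N m; "eef_pos": TCP position; "tcp_rot": TCP orientation; "wrist_force": force on the tool from outside, world axes, zero at the start; "torque": the same for the moment, N m; "finger_gap": finger opening in m; "grip_force": force on a finger pad.
Only numpy, scipy, OpenCV 4.12 (cv2) and the standard library are available. Lean on these libraries where they do the work, as an engineer would, in place of code of your own. Each camera call takes 0.05 s, during which the arm holds its last target. There are 200 camera calls.

## Task

Put the red multitool away in the green case: slide the case's flush lid all the way open towards the robot by pressing on its top and dragging it, lay the multitool flat inside without dropping it, then slide the lid fully shut again. Leave everything else on the bench where it is.

Things in the scene. Friction and masses are not known exactly. Their poses are not given: they have to be found in the camera images.
- case: Green plastic case fixed to the bench, 200 (x) x 130 (y) x 49 mm high, small feet at the sides. Origin: centre of its underside. Its x points to its closed back, away from the robot; the lid opens along -x. Walls and floor 6 mm; cavity 188 x 118 mm, 6 to 39 mm above the bench. Sides and back carry lips 10 mm wide, top at 49 mm, 4 mm above the lid; the front wall is 38 mm high. Pose varies.
- lid (a joint): Sliding lid: 0 = shut, 0.15 = fully open (m), growing as it moves along the case's -x towards the robot. Starts up to 5 mm ajar. Stays where left; about 1.5 N drags it. When shut it lies recessed between the lips and cannot be gripped. Fully open, it uncovers the cavity from x = -57 to +94 mm of the case and sticks out 150 mm in front of it, over the bench.
- lid_top (a point): Centre of the lid's flat upper face, 45 mm above the bench; moves with the lid, axes as the case. Shut, it lies at case x = -3 mm. The lid is a rigid green plate 192 (x) x 116 (y) x 6 mm with dark cross stripes under 1 mm high; pressing down does not bend it or make it harder to slide.
- case_floor (a point): A point on the case's inner floor, 6 mm above the bench, in the middle of the part that is uncovered when the lid is fully open (case x = +19 mm, y = 0); axes as the case.
- multitool: Closed bicycle multitool with red sides and steel blades between them, lying flat on the bench: a bar 100 mm long (its x), 30 mm wide (its y), 20 mm high, 0.18 kg. Origin: centre of its underside; z up. Position and yaw vary widely, and it changes places with the spoke key and the light.
- spoke_key: Bystander: flat steel three-armed spoke key, 76 mm across, 12 mm high, lying on the bench; origin at the centre of its underside. Do not disturb.
- light: Bystander: black bicycle light with a white lens, a block 70 x 44 mm, 30 mm high; origin at the centre of its underside. Do not disturb.
- bell: Bystander: chrome bicycle bell, 60 mm across, 40 mm high; origin at the centre of its underside.
- oil_bottle: Bystander: yellow closed bottle, 48 mm across, 90 mm high; origin at the centre of its underside.
- tyre_lever: Bystander: blue flat bar, 130 x 22 mm, 8 mm high; origin on its underside near the middle.
- mug: Bystander: blue mug, 80 mm across, 90 mm high; origin at the centre of its underside.
- patch_tin: Bystander: flat metal tin 90 x 60 mm, 28 mm high; origin at the centre of its underside.
Things that resemble listed ones, but are neither listed nor needed, are in the scene too. Of the things that look like the multitool, the smaller one is meant. Several things have the shape of the case; the one meant has the colours described above.

How it is judged:
On the way, in this order (a step that is already met when the one before it is completed fails the run):
1. the lid is slid open (at least 110 of its 150 mm) while the multitool is still out (value of joint lid above 0.11 m and horizontal distance between multitool and case above 0.12 m), for 0.1 s.
2. the multitool lies flat on the case's inner floor, let go of, with the lid open (x of multitool in the frame of case between -0.06 and 0.09 m and y of multitool in the frame of case between -0.055 and 0.055 m and z of multitool in the frame of case between -0.002 and 0.012 m and angle between multitool's own z axis and vertical below 0.15 rad and contact force between the fingers and multitool below 0.1 N and linear speed of multitool below 0.03 m/s and value of joint lid above 0.08 m), for 0.2 s.
3. the lid is slid fully shut over it (value of joint lid below 0.005 m and x of multitool in the frame of case between -0.06 and 0.09 m and y of multitool in the frame of case between -0.055 and 0.055 m and z of multitool in the frame of case between -0.002 and 0.012 m and angle between multitool's own z axis and vertical below 0.15 rad), for 0.2 s.
At the end, for the whole second after the job is handed in: The multitool lies flat (within 0.15 rad) and at rest on the inner floor of the case and the lid is shut to within 5 mm (all of step 3 and linear speed of multitool below 0.02 m/s); the robot touches nothing.
It fails at once if the spoke key or the light is moved by more than 20 mm or tipped (distance of any of spoke_key, light from where it was at the start of the episode above 0.02 m or angle between any of spoke_key, light's own z axis and vertical above 0.4 rad).
It fails at once if the bell or the tyre lever is moved by more than 20 mm or tipped (distance of any of bell, tyre_lever from where it was at the start of the episode above 0.02 m or angle between any of bell, tyre_lever's own z axis and vertical above 0.4 rad).
It fails at once if the bottle, the mug or the tin is moved by more than 20 mm or tipped (distance of any of oil_bottle, mug, patch_tin from where it was at the start of the episode above 0.02 m or angle between any of oil_bottle, mug, patch_tin's own z axis and vertical above 0.4 rad).
It fails at once if the multitool is dropped (falling free faster than 0.8 m/s, about 35 mm of fall) (contact force between each of the arm, the fingers and multitool below 0.01 N and linear speed of multitool above 0.8 m/s).
It also fails if it takes over 67 s, if anything falls off the work surface, if the arm or the gripper's body presses on something with over 40 N, if the wrist force passes 120 N, or if a joint passes its speed limit or range.

## Working session

There is one attempt and no reset: what is moved stays moved. The work goes in short steps, Python scripts to look and compute and a shell command to move; the robot and the scene stay as the last step left them, time stands still between calls to the robot, and variables do not carry over. Pictures are saved under pics/ and viewed, at most 10 in all, crops included, and the job is handed in when it is done.

```bash
mkdir -p pics; cat > h.py <<'E'
import numpy as np,cv2
from cell import monitor,optics,finder
def save(cam,name):
    im=optics.grab_frame(cam); cv2.imwrite('pics/'+name,im[:,:,::-1]); return im
def ray(cam,uv,z):
    c=optics.calibration(cam);K=np.array(c['K']);T=np.array(c['T'])
    d=T[:3,:3]@np.linalg.solve(K,[uv[0],uv[1],1.]);o=T[:3,3]
    return o+d*(z-o[2])/d[2]
def proj(cam,P):
    c=optics.calibration(cam);K=np.array(c['K']);T=np.linalg.inv(np.array(c['T']))
    p=K@(T[:3,:3]@np.asarray(P,float)+T[:3,3]);return p[:2]/p[2]
E
python3 - <<'E'
from h import *
a=save('top','top0.png');b=save('scene','scene0.png')
s=monitor.sense();print(s['clock'],s['eef_pos'],s['tcp_rot'])
for n,z in [('case',0),('lid_top',.045),('multitool',0),('spoke_key',0),('light',0)]:
  for r in finder.spot_point(n,'top')[:4]:
    print(n,np.round(r['xy'],1),round(r['score'],2),np.round(ray('top',r['xy'],z),3))
E
```

```text
0.1 [ 0.13594916 -0.53267071  0.23818818] [-6.60062217e-04  9.92211138e-01  1.24565717e-01  5.98000621e-05]
case [193.7 193.4] 0.93 [0.574 0.163 0.   ]
case [105.3 266.9] 0.61 [0.362 0.397 0.   ]
case [238.1 131.7] 0.52 [0.757 0.043 0.   ]
lid_top [ 94.7 266.5] 0.97 [0.365 0.409 0.045]
lid_top [186.6 193.4] 0.64 [0.568 0.175 0.045]
multitool [334.2 262. ] 0.63 [ 0.393 -0.236  0.   ]
multitool [188.7 193. ] 0.55 [0.575 0.177 0.   ]
multitool [276.6 232.9] 0.52 [ 0.469 -0.075  0.   ]
spoke_key [341.7 211.2] 0.59 [ 0.535 -0.257  0.   ]
light [287.5 177.1] 0.62 [ 0.628 -0.102  0.   ]
```

View pics/top0.png

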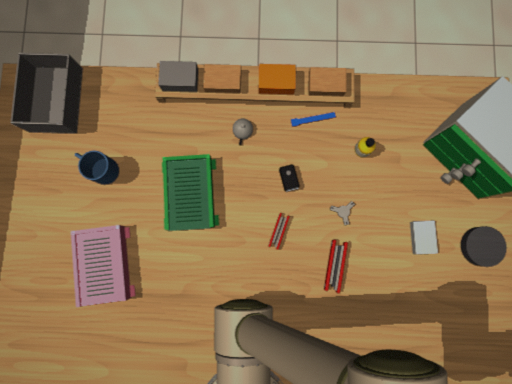

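View pics/scene0.png

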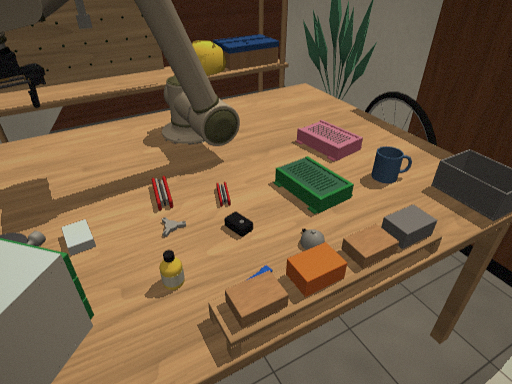

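Top view: the green case is at (190,193), and the pink one at (100,265) is only a look-alike. The multitools are the small one at (280,231) and a larger one at (337,265). The smaller is meant. The spoke key is at (343,212), the light at (289,178), the bell at (242,128) and the mug at (98,167). I'll measure the case and the small tool, and confirm them in one crop.

```bash
cat > m.py <<'E'
from h import *
from scipy.optimize import minimize
def iou_fit(cam,mask,corners,x0):
    def f(p):
        c,s=np.cos(p[2]),np.sin(p[2])
        P=[proj(cam,[p[0]+c*x-s*y,p[1]+s*x+c*y,z]) for x,y,z in corners]
        h=cv2.convexHull(np.float32(P))
        m=np.zeros((384*4,512*4),np.uint8);cv2.fillConvexPoly(m,np.int32((h+.5)*4*16-8),1,shift=4)
        m=cv2.resize(m*255,(512,384),interpolation=cv2.INTER_AREA)/255.
        return np.minimum(m,mask).sum()/np.maximum(m,mask).sum()*-1
    best=None
    for dth in (-.2,0,.2):
        r=minimize(f,np.array(x0)+[0,0,dth],method='Nelder-Mead',options=dict(initial_simplex=np.array(x0)+[0,0,dth]+np.array([[0,0,0],[.015,0,0],[0,.015,0],[0,0,.15]]),xatol=1e-4,fatol=1e-4))
        if best is None or r.fun<best.fun: best=r
    return best.x,best.fun
def box(lx,ly,z0,z1): return [(sx*lx/2,sy*ly/2,z) for sx in(-1,1) for sy in(-1,1) for z in(z0,z1)]
def blob(mask,seed):
    n,l,st,ce=cv2.connectedComponentsWithStats(mask.astype(np.uint8))
    i=min((i for i in range(1,n) if st[i,4]>40),key=lambda i:np.hypot(*(ce[i]-seed)))
    return (l==i).astype(float)
E
python3 - <<'E'
from m import *
for cam,cs,ts in [('top',(190,193),(280,231)),('scene',(314,184),(223,194))]:
    im=cv2.imread(f'pics/{cam}0.png');hsv=cv2.cvtColor(im,cv2.COLOR_BGR2HSV);H,S,V=[hsv[...,i].astype(int) for i in range(3)]
    g=blob((H>50)&(H<90)&(S>90),cs)
    g=cv2.morphologyEx(g,cv2.MORPH_CLOSE,np.ones((3,3)))
    print(cam,'case',iou_fit(cam,g,box(.2,.13,0,.049),(.57,.17,0)))
    r=((H<6)|(H>172))&(S>140)
    r=cv2.morphologyEx(r.astype(np.uint8),cv2.MORPH_CLOSE,np.ones((7,7)))
    b=blob(r,ts);print(b.sum(),np.argwhere(b).min(0),np.argwhere(b).max(0))
    for L in((.1,.03,.02),(.14,.042,.028)): print(cam,'tool',L,iou_fit(cam,b,box(L[0],L[1],0,L[2]),(.465,-.08,-.3)))
im=cv2.imread('pics/top0.png')[140:300,150:360]
cv2.imwrite('pics/crop0.png',cv2.resize(im,None,fx=3.6,fy=3.6,interpolation=cv2.INTER_CUBIC))
E
```

```text
top case (array([0.57388157, 0.17245039, 0.09340857]), np.float64(-0.9444309054855695))
327.0 [213 269] [248 288]Traceback (most recent call last):
  File "<stdin>", line 10, in <module>
  File "m.py", line 13, in iou_fit
    r=minimize(f,np.array(x0)+[0,0,dth],method='Nelder-Mead',options=dict(initial_simplex=np.array(x0)+[0,0,dth]+np.array([[0,0,0],[.015,0,0],[0,.015,0],[0,0,.15]]),xatol=1e-4,fatol=1e-4))
    res = _minimize_neldermead(fun, x0, args, callback, bounds=bounds,
                               **options)
    fxc = func(xc)
    fx = function(np.copy(x), *(wrapper_args + args))
  File "m.py", line 6, in f
    P=[proj(cam,[p[0]+c*x-s*y,p[1]+s*x+c*y,z]) for x,y,z in corners]
       ~~~~^^^^^^^^^^^^^^^^^^^^^^^^^^^^^^^^^^^
  File "h.py", line 10, in proj
    c=optics.calibration(cam);K=np.array(c['K']);T=np.linalg.inv(np.array(c['T']))
ValueError: time passes only in moves, steps and waits
```

View pics/crop0.png

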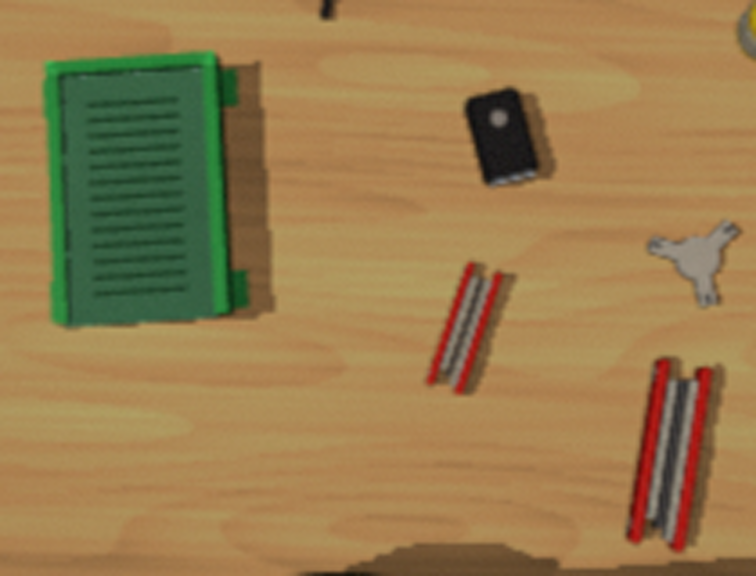

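The crop confirms the small red tool at its (470,328), half-hidden by nothing. The green case has its back lip at the top and opens downwards, towards the robot. I'll refine the case yaw from its edges and write the distance helper.

```bash
cat > go.py <<'E'
import sys
from h import *
from scipy.spatial.transform import Rotation as R
C=np.array([.5735,.1725]);CY=.085
def case(x,y): c,s=np.cos(CY),np.sin(CY); return C+[c*x-s*y,s*x+c*y]
def go(p,yaw):
    s=monitor.sense();q=s['tcp_rot'];r=R.from_quat([*q[1:],q[0]])
    d=r.as_matrix().T@(np.array(p)-s['eef_pos'])/.25
    X=r.as_matrix()[:,0];w=np.arctan2(X[1],X[0]);t=-(yaw-w);t=(t+np.pi/2)%np.pi-np.pi/2
    print('t',round(s['clock'],2),'tcp',np.round(s['eef_pos'],4),'yaw',round(w,3),'F',np.round(s['wrist_force'],1),'q',np.round(s['q'],2),'gap',round(s['finger_gap'],4))
    print('shift',np.round(d,4),'turn',np.round(np.degrees(t)/120,3),'rows',round(np.linalg.norm(d)*5,1),round(abs(np.degrees(t))/8.59,1))
E
python3 - <<'E'
from go import *
f=lambda x,y,z:ray('top',(150+x/3.6,140+y/3.6),z)[:2]
for a,b in [((48,65),(57,325)),((217,55),(230,312))]:
    A,B=f(*a,.049),f(*b,.049);print(A,B,np.arctan2(*(A-B)[::-1]))
A,B=f(48,65,.049),f(217,55,.049);print(np.arctan2(*(A-B)[::-1])-np.pi/2,(f(48,65,.049)+f(57,325,.049)+f(217,55,.049)+f(230,312,.049))/4)
go([*case(.05,0),.12],CY)
E
```

```text
[0.66326096 0.24300956] [0.46612221 0.22490782] 0.09156555778812613
[0.67461483 0.11451804] [0.47928653 0.09652266] 0.09186956249366919
0.08813388272027778 [0.57082113 0.16973952]
t 0.35 tcp [ 0.136  -0.5329  0.2386] yaw 0.25 F [-1.5 -0.8 -0.6] q [-1.54  0.38  1.3  -0.    1.46 -0.22] gap 0.0879
shift [ 2.5907 -2.2681  0.4754] turn 0.079 rows 17.4 1.1
```

```bash
sed -i 's/^C=.*/C=np.array([.5725,.1718]);CY=.09/' go.py
python3 -m inch '[{"fingers":-1,"xyz":[0.15,-0.13,0],"yaw":0.05},{"fingers":-1,"xyz":[0.3,-0.26,0],"yaw":0.079},{"fingers":-1,"xyz":[0.45,-0.39,0],"yaw":0.079},{"fingers":-1,"xyz":[0.6,-0.53,0],"yaw":0.079},{"fingers":-1,"xyz":[0.75,-0.66,0],"yaw":0.079}]'; python3 -c "
from go import *
go([*case(.05,0),.12],CY)"
```

```text
clock: 0.85
eef_pos: [0.2769, -0.3256, 0.2389]
tcp_rot: [0.0, 0.999, 0.042, 0.0]
wrist_force: [0.4, 0.3, -0.5]
finger_gap: 0.0502
grip_force: 0.0
t 0.85 tcp [ 0.2769 -0.3256  0.2389] yaw 0.084 F [ 0.4  0.3 -0.5] q [-1.14  0.16  1.61  0.    1.37  0.34] gap 0.0502
shift [ 1.5445 -1.8852  0.4751] turn -0.003 rows 12.4 0.0
```

```bash

python3 -m inch '[{"fingers":-1,"xyz":[0.13,-0.15,0],"yaw":0},{"fingers":-1,"xyz":[0.26,-0.3,0],"yaw":0},{"fingers":-1,"xyz":[0.38,-0.46,0],"yaw":0},{"fingers":-1,"xyz":[0.5,-0.62,0],"yaw":0},{"fingers":-1,"xyz":[0.63,-0.77,0],"yaw":0}]'
python3 -m inch '[{"fingers":-1,"xyz":[0.13,-0.15,0],"yaw":0},{"fingers":-1,"xyz":[0.26,-0.3,0],"yaw":0},{"fingers":-1,"xyz":[0.38,-0.46,0],"yaw":0},{"fingers":-1,"xyz":[0.5,-0.62,0],"yaw":0},{"fingers":-1,"xyz":[0.63,-0.77,0],"yaw":0}]'; python3 -c "
from go import *
go([*case(.05,0),.12],CY)"
```

```text
clock: 1.35
eef_pos: [0.4176, -0.1203, 0.239]
tcp_rot: [0.0, 0.999, 0.042, 0.0]
wrist_force: [1.0, -1.7, -1.0]
finger_gap: 0.0105
grip_force: 0.0
clock: 1.85
eef_pos: [0.5584, 0.085, 0.2389]
tcp_rot: [0.0, 0.999, 0.042, 0.0]
wrist_force: [-0.1, -1.0, -0.0]
finger_gap: 0.0004
grip_force: 0.0
t 1.85 tcp [0.5584 0.085  0.2389] yaw 0.085 F [-0.1 -1.  -0. ] q [-0.06  0.41  1.26 -0.    1.48  1.43] gap 0.0004
shift [ 0.2855 -0.3423  0.4755] turn -0.002 rows 3.3 0.0
```

```bash

python3 -m inch '[{"fingers":-1,"xyz":[0.14,-0.17,0.05],"yaw":0},{"fingers":-1,"xyz":[0.26,-0.31,0.2],"yaw":0},{"fingers":-1,"xyz":[0.26,-0.31,0.4],"yaw":0},{"fingers":-1,"xyz":[0.26,-0.31,0.6],"yaw":0},{"fingers":-1,"xyz":[0.26,-0.31,0.72],"yaw":0}]'
python3 -m inch '[{"fingers":-1,"xyz":[0,0,0],"yaw":0},{"fingers":-1,"xyz":[0,0,0.03],"yaw":0}]'
 python3 -c "
from go import *
go([*case(.05,0),.045],CY)"
```

```text
clock: 2.35
eef_pos: [0.6153, 0.166, 0.0557]
tcp_rot: [0.0, 0.999, 0.043, -0.001]
wrist_force: [-0.4, -0.9, -0.4]
finger_gap: 0.0003
grip_force: 0.0
clock: 2.55
eef_pos: [0.6171, 0.1655, 0.0528]
tcp_rot: [-0.0, 0.999, 0.042, 0.001]
wrist_force: [-0.2, 0.1, 0.3]
finger_gap: 0.0006
grip_force: 0.0
t 2.55 tcp [0.6171 0.1655 0.0528] yaw 0.084 F [-0.2  0.1  0.3] q [0.08 0.71 1.28 0.   1.15 1.56] gap 0.0006
shift [ 0.0244 -0.0413  0.0315] turn -0.003 rows 0.3 0.0
```

```bash

python3 -m inch '[{"fingers":-1,"xyz":[0.02,-0.04,0.02],"yaw":0},{"fingers":-1,"xyz":[0.02,-0.04,0.03],"yaw":0},{"fingers":-1,"xyz":[0.02,-0.04,0.035],"yaw":0},{"fingers":-1,"xyz":[0.02,-0.04,0.035],"yaw":0}]'
python3 -m inch '[{"fingers":-1,"xyz":[0,0,0.004],"yaw":0},{"fingers":-1,"xyz":[0,0,0.004],"yaw":0}]'
```

```text
clock: 2.95
eef_pos: [0.6216, 0.177, 0.0454]
tcp_rot: [-0.001, 0.999, 0.042, 0.003]
wrist_force: [0.0, 3.9, 7.4]
finger_gap: 0.0005
grip_force: 4.1
clock: 3.15
eef_pos: [0.622, 0.1771, 0.0453]
tcp_rot: [-0.001, 0.999, 0.042, 0.004]
wrist_force: [-0.7, 4.5, 13.1]
finger_gap: 0.0007
grip_force: 6.7
```

```bash

python3 -m inch '[{"fingers":-1,"xyz":[-0.06,0,0],"yaw":0},{"fingers":-1,"xyz":[-0.18,0,0],"yaw":0},{"fingers":-1,"xyz":[-0.3,0,0],"yaw":0},{"fingers":-1,"xyz":[-0.42,0,0],"yaw":0},{"fingers":-1,"xyz":[-0.54,0,0],"yaw":0}]'
python3 -m inch '[{"fingers":-1,"xyz":[-0.04,0,0],"yaw":0},{"fingers":-1,"xyz":[-0.08,0,0],"yaw":0},{"fingers":-1,"xyz":[-0.08,0,0],"yaw":0}]'
python3 - <<'E'
from go import *
save('top','top1.png');save('scene','scene1.png')
for r in finder.spot_point('lid_top','top')[:3]: 
    w=ray('top',r['xy'],.045)[:2]-C;print(r['score'],r['xy'],w@[np.cos(CY),np.sin(CY)],w@[-np.sin(CY),np.cos(CY)])
E
```

```text
clock: 3.65
eef_pos: [0.488, 0.1644, 0.0452]
tcp_rot: [0.0, 0.999, 0.042, 0.006]
wrist_force: [4.0, -2.7, 18.9]
finger_gap: 0.0002
grip_force: 9.8
clock: 3.95
eef_pos: [0.469, 0.163, 0.0452]
tcp_rot: [-0.0, 0.999, 0.042, 0.006]
wrist_force: [1.3, -0.9, 21.0]
finger_gap: 0.0005
grip_force: 10.4
0.87 [190.5, 246.3] -0.14784194038493917 -0.001147315273806164
0.86 [98.4, 264.3] -0.17989402628121837 0.24528879866701586
```

View pics/scene1.png

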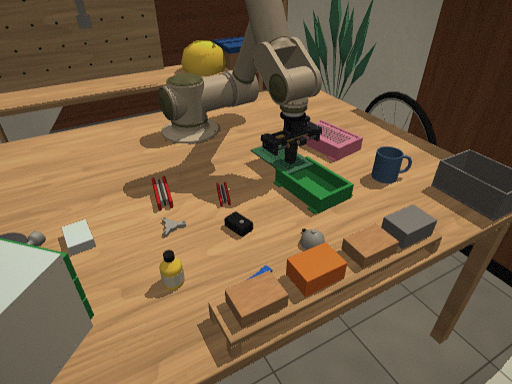

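The lid is open: its plate sticks out in front at (280,158), and lid_top is at about -148 mm, so it is roughly 0.145 m open. The cavity is bare and the tool is still on the bench at (223,194). Next I'll lift and move to the tool.

```bash

python3 -m inch '[{"fingers":-1,"xyz":[0,0,-0.12],"yaw":0},{"fingers":0.4,"xyz":[0,0,-0.3],"yaw":0},{"fingers":0.4,"xyz":[0,0.1,-0.3],"yaw":0.05}]'
python3 -c "
from go import *
go([.472,-.079,.06],-.33)"
```

```text
clock: 4.4
eef_pos: [0.4704, 0.1393, 0.1223]
tcp_rot: [-0.001, 1.0, -0.009, 0.006]
wrist_force: [-0.1, -0.1, -0.6]
finger_gap: 0.0144
grip_force: 0.0
t 4.4 tcp [0.4704 0.1393 0.1223] yaw -0.019 F [-0.1 -0.1 -0.6] q [0.05 0.4  1.65 0.   1.08 1.64] gap 0.0144
shift [0.0199 0.8734 0.2483] turn 0.149 rows 4.5 2.1
```

```bash

python3 -m inch '[{"fingers":0.4,"xyz":[0,0.19,0],"yaw":0.07},{"fingers":0.4,"xyz":[0,0.38,0],"yaw":0.14},{"fingers":0.4,"xyz":[0.01,0.57,0],"yaw":0.149},{"fingers":0.4,"xyz":[0.02,0.76,0],"yaw":0.149},{"fingers":0.4,"xyz":[0.02,0.87,0],"yaw":0.149}]'
python3 -m inch '[{"fingers":0.4,"xyz":[0,0,0.0],"yaw":0},{"fingers":0.4,"xyz":[0,0,0.1],"yaw":0}]'
python3 - <<'E'
from m import *
from go import *
go([.472,-.079,.004],-.33)
im=save('top','top2.png')[:,:,::-1];hsv=cv2.cvtColor(np.ascontiguousarray(im),cv2.COLOR_BGR2HSV)
sc=save('scene','scene2.png')[:,:,::-1]
o=np.hstack([cv2.resize(im[170:270,230:330],(400,400)),cv2.resize(sc[110:210,180:280],(400,400))])
cv2.imwrite('pics/crop2.png',o)
# tool from original pictures: red side strips as thin boxes via PCA
im=cv2.imread('pics/top0.png');H,S,V=cv2.split(cv2.cvtColor(im,cv2.COLOR_BGR2HSV))
r=(((H<8)|(H>170))&(S>120)).astype(np.uint8);r[:, :262]=0;r[:,300:]=0;r[:205]=0;r[255:]=0
p=np.argwhere(r)[:,::-1]
w=np.array([ray('top',q,.018)[:2] for q in p]);rect=cv2.minAreaRect(np.float32(w*1000));print(len(p),w.mean(0),rect)
E
```

```text
clock: 4.9
eef_pos: [0.469, -0.0829, 0.1178]
tcp_rot: [0.001, 0.986, -0.166, 0.002]
wrist_force: [-0.1, 0.6, 0.4]
finger_gap: 0.0539
grip_force: 0.0
clock: 5.1
eef_pos: [0.4702, -0.0806, 0.0941]
tcp_rot: [0.001, 0.986, -0.166, 0.004]
wrist_force: [-0.5, -0.3, -0.3]
finger_gap: 0.062
grip_force: 0.0
t 5.1 tcp [ 0.4702 -0.0806  0.0941] yaw -0.334 F [-0.5 -0.3 -0.3] q [-0.42  0.42  1.72  0.    0.99  1.49] gap 0.062
shift [ 0.0021 -0.0087  0.3602] turn -0.002 rows 1.8 0.0
167 [ 0.47487804 -0.08054534] ((474.3161315917969, -79.6326904296875), (29.187742233276367, 96.78361511230469), 72.03697967529297)
```

View pics/crop2.png

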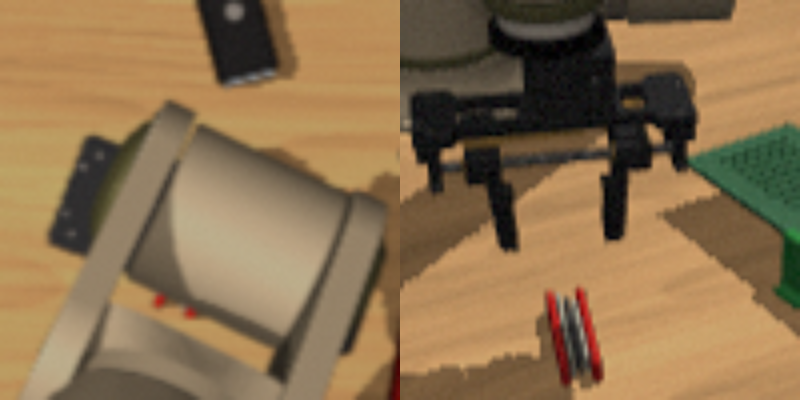

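The open fingers are above and either side of the red tool (right half, tool at (575,338)), square to it. The tool measures 29 x 97 mm at yaw -0.31. I'll go down and close.

```bash

python3 -m inch '[{"fingers":0.4,"xyz":[0.01,-0.005,0.14],"yaw":-0.006},{"fingers":0.4,"xyz":[0.01,-0.005,0.26],"yaw":-0.006},{"fingers":0.4,"xyz":[0.01,-0.005,0.33],"yaw":-0.006},{"fingers":0.4,"xyz":[0.01,-0.005,0.355],"yaw":-0.006},{"fingers":0.4,"xyz":[0.01,-0.005,0.355],"yaw":-0.006}]'
python3 -m inch '[{"fingers":-1,"xyz":[0,0,0],"yaw":0},{"fingers":-1,"xyz":[0,0,0],"yaw":0},{"fingers":-1,"xyz":[0,0,0],"yaw":0},{"fingers":-1,"xyz":[0,0,0],"yaw":0},{"fingers":-1,"xyz":[0,0,0],"yaw":0}]'
```

```text
clock: 5.7
eef_pos: [0.4715, -0.0788, 0.0031]
tcp_rot: [-0.0, 0.987, -0.159, -0.0]
wrist_force: [-0.2, 0.2, -0.5]
finger_gap: 0.0613
grip_force: 0.0
clock: 6.2
eef_pos: [0.4714, -0.0793, 0.0032]
tcp_rot: [0.0, 0.987, -0.159, 0.0]
wrist_force: [-0.1, 1.7, 5.3]
finger_gap: 0.0295
grip_force: 30.0
```

```bash

python3 -m inch '[{"fingers":-1,"xyz":[0,0,-0.08],"yaw":0},{"fingers":-1,"xyz":[0,0,-0.22],"yaw":0},{"fingers":-1,"xyz":[0,0,-0.36],"yaw":0},{"fingers":-1,"xyz":[0,0,-0.44],"yaw":0},{"fingers":-1,"xyz":[0,0,-0.44],"yaw":0}]'
python3 -c "
from go import *
go([*case(.019,0),.113],CY)"
```

```text
clock: 6.7
eef_pos: [0.472, -0.0797, 0.1148]
tcp_rot: [0.001, 0.987, -0.159, 0.002]
wrist_force: [-0.2, -0.0, -2.1]
finger_gap: 0.0297
grip_force: 30.0
t 6.7 tcp [ 0.472  -0.0797  0.1148] yaw -0.32 F [-0.2 -0.  -2.1] q [-0.42  0.4   1.68 -0.    1.06  1.48] gap 0.0297
shift [ 0.135  -1.1117  0.0071] turn -0.196 rows 5.6 2.7
```

```bash

python3 -m inch '[{"fingers":-1,"xyz":[0.01,-0.12,0],"yaw":-0.04},{"fingers":-1,"xyz":[0.04,-0.3,0],"yaw":-0.1},{"fingers":-1,"xyz":[0.06,-0.5,0],"yaw":-0.16},{"fingers":-1,"xyz":[0.08,-0.68,0],"yaw":-0.196},{"fingers":-1,"xyz":[0.1,-0.85,0],"yaw":-0.196}]'
python3 -c "
from go import *
go([*case(.019,0),.113],CY)"
```

```text
clock: 7.2
eef_pos: [0.5615, 0.1165, 0.1107]
tcp_rot: [-0.0, 0.999, 0.047, -0.001]
wrist_force: [0.5, -0.9, -2.9]
finger_gap: 0.0298
grip_force: 30.0
t 7.2 tcp [0.5615 0.1165 0.1107] yaw 0.093 F [ 0.5 -0.9 -2.9] q [-0.    0.54  1.42  0.    1.18  1.48] gap 0.0298
shift [ 0.1403 -0.2158 -0.0097] turn 0.002 rows 1.3 0.0
```

```bash

python3 -m inch '[{"fingers":-1,"xyz":[0.06,-0.08,0],"yaw":0},{"fingers":-1,"xyz":[0.13,-0.19,0],"yaw":0},{"fingers":-1,"xyz":[0.13,-0.19,0],"yaw":0},{"fingers":-1,"xyz":[0.13,-0.19,0],"yaw":0}]'
python3 - <<'E'
from go import *
go([*case(.019,0),.01],CY)
t=save('top','top3.png')[:,:,::-1];sc=save('scene','scene3.png')[:,:,::-1]
cv2.imwrite('pics/crop3.png',np.hstack([cv2.resize(t[130:290,120:280],(400,400)),cv2.resize(sc[90:220,240:370],(400,400))]))
E
```

```text
clock: 7.6
eef_pos: [0.589, 0.1649, 0.1107]
tcp_rot: [0.0, 0.999, 0.046, -0.002]
wrist_force: [0.6, -1.0, -1.5]
finger_gap: 0.0295
grip_force: 30.0
t 7.6 tcp [0.589  0.1649 0.1107] yaw 0.092 F [ 0.6 -1.  -1.5] q [ 0.08  0.6   1.3  -0.    1.24  1.56] gap 0.0295
shift [ 0.0142 -0.0336  0.4026] turn 0.001 rows 2.0 0.0
```

View pics/crop3.png

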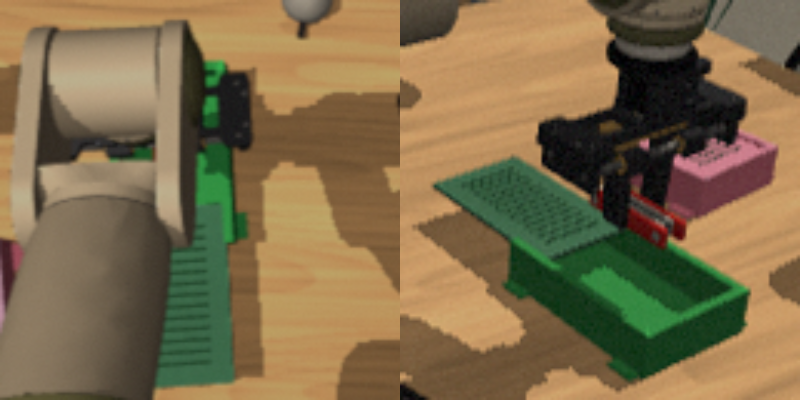

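The tool is gripped level above the open cavity, along the case (right half, (640,215)). I'll lower it.

```bash

python3 -m inch '[{"fingers":-1,"xyz":[0.014,-0.033,0.05],"yaw":0},{"fingers":-1,"xyz":[0.014,-0.033,0.15],"yaw":0},{"fingers":-1,"xyz":[0.014,-0.033,0.26],"yaw":0},{"fingers":-1,"xyz":[0.014,-0.033,0.34],"yaw":0},{"fingers":-1,"xyz":[0.014,-0.033,0.385],"yaw":0}]'
python3 -m inch '[{"fingers":-1,"xyz":[0,0,0.008],"yaw":0},{"fingers":-1,"xyz":[0,0,0.014],"yaw":0},{"fingers":-1,"xyz":[0,0,0.018],"yaw":0}]'
python3 -c "
from go import *
go([*case(.019,0),.0095],CY)"
```

```text
clock: 8.2
eef_pos: [0.5915, 0.173, 0.014]
tcp_rot: [0.0, 0.999, 0.045, -0.002]
wrist_force: [0.2, -0.7, -2.1]
finger_gap: 0.0299
grip_force: 30.0
clock: 8.5
eef_pos: [0.5931, 0.1733, 0.0128]
tcp_rot: [-0.0, 0.999, 0.045, 0.001]
wrist_force: [0.9, -0.8, -1.9]
finger_gap: 0.0295
grip_force: 30.0
t 8.5 tcp [0.5931 0.1733 0.0128] yaw 0.09 F [ 0.9 -0.8 -1.9] q [0.09 0.73 1.38 0.   1.03 1.57] gap 0.0295
shift [-0.0065 -0.0014  0.0133] turn 0.0 rows 0.1 0.0
```

```bash

python3 -m inch '[{"fingers":-1,"xyz":[0,0,0.006],"yaw":0},{"fingers":-1,"xyz":[0,0,0.012],"yaw":0},{"fingers":-1,"xyz":[0,0,0.012],"yaw":0}]'
```

```text
clock: 8.8
eef_pos: [0.5927, 0.1733, 0.0092]
tcp_rot: [-0.0, 0.999, 0.045, 0.0]
wrist_force: [0.0, 0.4, -1.8]
finger_gap: 0.0295
grip_force: 30.0
```

```bash

python3 -m inch '[{"fingers":-1,"xyz":[0,0,0.006],"yaw":0},{"fingers":-1,"xyz":[0,0,0.006],"yaw":0}]'
```

```text
clock: 9.0
eef_pos: [0.5927, 0.1733, 0.0092]
tcp_rot: [0.0, 0.999, 0.045, 0.001]
wrist_force: [-4.9, -2.3, 11.6]
finger_gap: 0.0299
grip_force: 30.0
```

The tool is on the floor. I'll release to about 46 mm, which stays clear of the lips, then rise.

```bash

python3 -m inch '[{"fingers":0.05,"xyz":[0,0,-0.006],"yaw":0},{"fingers":0.05,"xyz":[0,0,-0.006],"yaw":0},{"fingers":0.05,"xyz":[0,0,-0.006],"yaw":0},{"fingers":0.05,"xyz":[0,0,-0.006],"yaw":0},{"fingers":0.05,"xyz":[0,0,-0.006],"yaw":0}]'
python3 -m inch '[{"fingers":0.05,"xyz":[0,0,-0.06],"yaw":0},{"fingers":0.05,"xyz":[0,0,-0.2],"yaw":0},{"fingers":0.05,"xyz":[0,0,-0.36],"yaw":0},{"fingers":0.05,"xyz":[0,0,-0.36],"yaw":0}]'
python3 - <<'E'
from go import *
go([*case(-.09,0),.06],CY)
sc=save('scene','scene4.png')[:,:,::-1]
cv2.imwrite('pics/crop4.png',cv2.resize(sc[90:220,240:370],(500,500)))
E
```

```text
clock: 9.5
eef_pos: [0.5925, 0.1733, 0.0088]
tcp_rot: [0.0, 0.999, 0.045, -0.0]
wrist_force: [-0.2, -0.9, 0.5]
finger_gap: 0.0463
grip_force: 0.0
clock: 9.9
eef_pos: [0.5948, 0.1736, 0.1042]
tcp_rot: [-0.0, 0.999, 0.045, 0.005]
wrist_force: [0.3, 0.0, -0.0]
finger_gap: 0.0463
grip_force: 0.0
t 9.9 tcp [0.5948 0.1736 0.1042] yaw 0.091 F [ 0.3  0.  -0. ] q [0.09 0.62 1.3  0.   1.22 1.57] gap 0.0463
shift [-0.4513 -0.0011  0.1724] turn 0.0 rows 2.4 0.0
```

View pics/crop4.png

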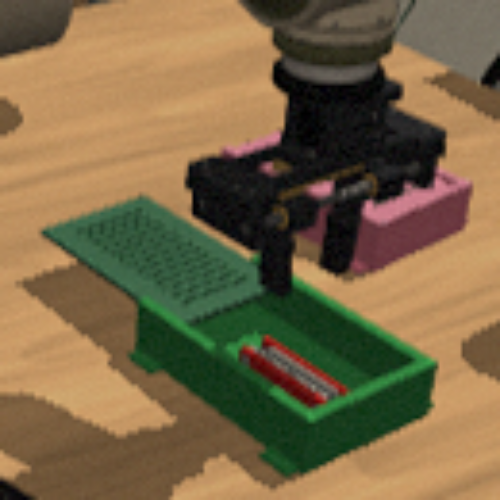

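The tool lies flat on the case floor at (295,370), and the lid is still open. Next I'll close the fingers and press on the lid at case x ≈ -95 mm.

```bash

python3 -m inch '[{"fingers":-1,"xyz":[-0.1,0,0],"yaw":0},{"fingers":-1,"xyz":[-0.25,0,0],"yaw":0},{"fingers":-1,"xyz":[-0.4,0,0],"yaw":0},{"fingers":-1,"xyz":[-0.47,0,0.02],"yaw":0},{"fingers":-1,"xyz":[-0.47,0,0.1],"yaw":0}]'
python3 -m inch '[{"fingers":-1,"xyz":[0,0,0.06],"yaw":0},{"fingers":-1,"xyz":[0,0,0.09],"yaw":0},{"fingers":-1,"xyz":[0,0,0.09],"yaw":0}]'
python3 -c "
from go import *
go([*case(-.095,0),.045],CY)"
```

```text
clock: 10.45
eef_pos: [0.4735, 0.1627, 0.0741]
tcp_rot: [-0.0, 0.999, 0.046, -0.0]
wrist_force: [0.9, -0.0, -0.4]
finger_gap: 0.0086
grip_force: 0.0
clock: 10.75
eef_pos: [0.4747, 0.1626, 0.0501]
tcp_rot: [0.0, 0.999, 0.045, -0.002]
wrist_force: [-0.4, 0.0, -0.4]
finger_gap: 0.0005
grip_force: 0.0
t 10.75 tcp [0.4747 0.1626 0.0501] yaw 0.091 F [-0.4  0.  -0.4] q [ 0.09  0.53  1.69 -0.    0.93  1.57] gap 0.0005
shift [ 0.0129 -0.0017  0.0204] turn 0.0 rows 0.1 0.0
```

```bash

python3 -m inch '[{"fingers":-1,"xyz":[0,0,0.015],"yaw":0},{"fingers":-1,"xyz":[0,0,0.024],"yaw":0},{"fingers":-1,"xyz":[0,0,0.024],"yaw":0}]'
```

```text
clock: 11.05
eef_pos: [0.4756, 0.1627, 0.0456]
tcp_rot: [-0.0, 0.999, 0.045, 0.0]
wrist_force: [0.7, 0.4, -0.4]
finger_gap: 0.0003
grip_force: 0.0
```

```bash

python3 -m inch '[{"fingers":-1,"xyz":[0,0,0.006],"yaw":0},{"fingers":-1,"xyz":[0,0,0.009],"yaw":0},{"fingers":-1,"xyz":[0,0,0.009],"yaw":0}]'
```

```text
clock: 11.35
eef_pos: [0.4771, 0.1628, 0.0452]
tcp_rot: [-0.0, 0.999, 0.045, 0.003]
wrist_force: [-0.7, -0.7, 16.4]
finger_gap: 0.0003
grip_force: 8.1
```

```bash

python3 -m inch '[{"fingers":-1,"xyz":[0.06,0,0],"yaw":0},{"fingers":-1,"xyz":[0.18,0,0.001],"yaw":0},{"fingers":-1,"xyz":[0.3,0,0.001],"yaw":0},{"fingers":-1,"xyz":[0.42,0,0.002],"yaw":0},{"fingers":-1,"xyz":[0.52,0,0.002],"yaw":0}]'
python3 -m inch '[{"fingers":-1,"xyz":[0.04,0,0],"yaw":0},{"fingers":-1,"xyz":[0.08,0,0],"yaw":0},{"fingers":-1,"xyz":[0.1,0,0],"yaw":0},{"fingers":-1,"xyz":[0.1,0,0],"yaw":0}]'
```

```text
clock: 11.85
eef_pos: [0.6074, 0.1751, 0.0453]
tcp_rot: [-0.001, 0.999, 0.045, 0.002]
wrist_force: [-2.6, 1.3, 15.4]
finger_gap: -0.0001
grip_force: 7.4
clock: 12.25
eef_pos: [0.6292, 0.177, 0.0452]
tcp_rot: [-0.0, 0.999, 0.046, -0.001]
wrist_force: [-10.9, -1.7, 19.2]
finger_gap: 0.0006
grip_force: 9.7
```

The x force rose to 11 N, so the lid is against its stop. I'll lift straight up, back away and check.

```bash

python3 -m inch '[{"fingers":-1,"xyz":[0,0,-0.05],"yaw":0},{"fingers":-1,"xyz":[0,0,-0.2],"yaw":0},{"fingers":-1,"xyz":[-0.1,0.15,-0.4],"yaw":0},{"fingers":-1,"xyz":[-0.2,0.35,-0.55],"yaw":0},{"fingers":-1,"xyz":[-0.3,0.55,-0.6],"yaw":0}]'
python3 -m inch '[{"fingers":-1,"xyz":[-0.1,0.18,0],"yaw":0},{"fingers":-1,"xyz":[-0.2,0.36,0],"yaw":0},{"fingers":-1,"xyz":[-0.3,0.54,0],"yaw":0},{"fingers":-1,"xyz":[-0.3,0.7,0],"yaw":0},{"fingers":-1,"xyz":[-0.3,0.7,0],"yaw":0}]'
python3 - <<'E'
from go import *
t=save('top','top5.png')[:,:,::-1];sc=save('scene','scene5.png')[:,:,::-1]
for r in finder.spot_point('lid_top','top')[:3]:
    w=ray('top',r['xy'],.045)[:2]-C;print(r['score'],r['xy'],w@[np.cos(CY),np.sin(CY)])
t0=cv2.imread('pics/top0.png')
cv2.imwrite('pics/crop5.png',np.hstack([cv2.resize(a[140:250,150:230],(400,550),interpolation=cv2.INTER_CUBIC) for a in (t0,t)]))
E
```

```text
clock: 12.75
eef_pos: [0.5813, 0.0666, 0.181]
tcp_rot: [0.0, 0.999, 0.046, 0.002]
wrist_force: [0.6, -0.2, -0.5]
finger_gap: 0.0005
grip_force: 0.0
clock: 13.25
eef_pos: [0.5223, -0.1184, 0.1787]
tcp_rot: [0.001, 0.999, 0.043, 0.001]
wrist_force: [0.5, 0.7, 0.1]
finger_gap: 0.0003
grip_force: 0.0
0.76 [98.3, 266.9] -0.18669661640365717
0.62 [189.2, 193.4] -0.004884252334449411
```

View pics/crop5.png

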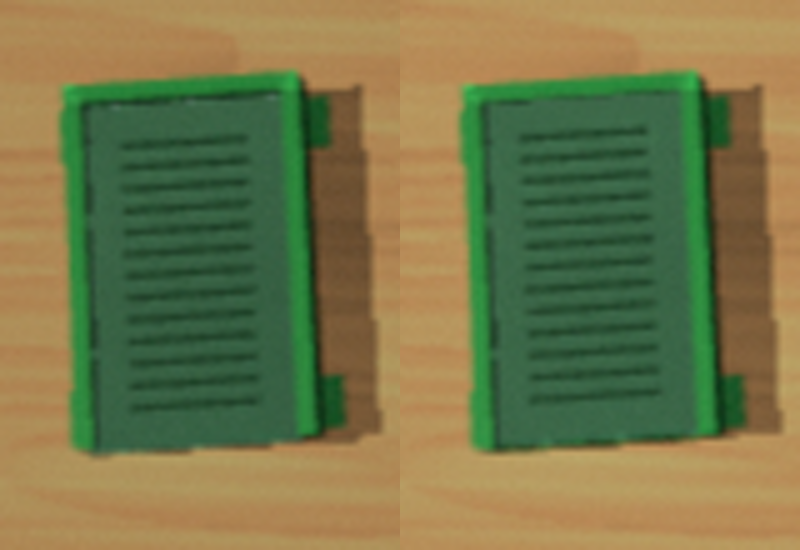

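View pics/scene5.png

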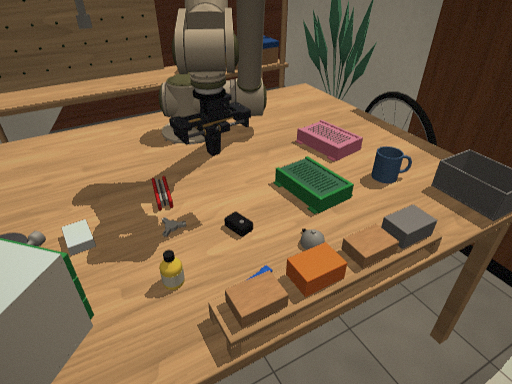

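The lid is now further shut than when it started: the stripes are about 7 px higher in the right half, and the front wall shows. Nothing else has moved, and the arm is clear at (212,130). I'm handing in.

```bash
python3 -c "
from cell import sign_off
print(sign_off())"
```

```text
the job is handed in; nothing more can be done
None
```

The red multitool lies flat in the green case with the lid pushed shut against its stop, nothing else looks moved in the last pictures, and the job is handed in (no verdict was shown).

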